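# Pack up the guitar-finishing bench

## Robot

A 7-joint arm with a two-finger parallel gripper is mounted at the origin on the work surface. World frame = base frame: x ahead of the robot, y to its left, z up, the work surface at z = 0. Lengths are in m, angles in rad, forces in N, time in s.
With the tool pointing down it reaches from about 0.425 to 0.95 m from the base axis. Payload 4.7 kg.
Tool frame: the origin (TCP) lies midway between the tips of the shut fingers; the grasp point (between the pads) lies 19 mm behind it (r.tcp_to_grasp is the distance from the TCP to the grasp point, in m); z points along the fingers, y is the line along which they close (so a half turn about z gives the same grasp; the last joint's range is limited). The gripper opens to 85 mm and grips with 20 to 120 N. Pads are 22 mm wide; open, the fingers measure 114 mm over their backs; the gripper's body (76 mm by 85 mm) begins 54 mm behind the grasp point. The pads swing forward as they close: fully open they stand 13 mm farther back than shut.
Start: joints at [-1.23, 0.469, -0.049, 1.532, 0.024, 1.141, -0.082], TCP at [0.244, 0.629, 0.231] pointing down, gripper open.
Joint ranges: [-2.59, 2.59], [-0.33, 1.99], [-1.39, 1.29], [0.1, 2.45], [-1.04, 4.18], [0.21, 1.99], [-2.66, 2.66]. Speed limits (rad/s): [2.57, 2.57, 3.14, 3.14, 3.14, 3.14, 3.14].

## Interface

Orientations are given as a unit quaternion [x, y, z, w].
In Python, from station import status, optics, order, r gives the robot as it stands.
- The arm moves only by the tool apply_moves, never from a script. Its argument "steps" is a list of rows, each an object with "slide": the shift along the tool's x, y, z each as a share of 0.25 m, from -1 to 1, a list of three; "angular": the turn, a rotation vector about the tool's x, y, z each as a share of 180 degrees, from -1 to 1, a list of three; "fingers": the opening, from -1 (shut) to 1 (fully open). A call has 1 to 8 rows; each row shifts and turns the commanded pose from where the row before left it, along the tool's axes as they then stand; what a row does not reach is not made up. A row lasts 1/12 s, in which the tool goes at most 41.7 mm and 7.16 degrees, less where a joint would pass 70% of its speed; a pose out of reach is approached as far as the arm can. A call with a number of a shift or a turn outside -1 to 1 is refused whole. A call with a gripper value outside its range is refused whole. The fingers move at their own pace and stop on an object; "grip_force" is the grip in N (left out, the last holds). Time passes only in rows, so rows that do not move let the fingers close. It gives the time, the measured TCP pose, the force, the opening and the grip force at its end, in the units of the state.
- status.sense(): the state, without advancing time (a new reading comes with each control period).
- optics.get_image(name): name is "scene" or "top" or "wrist"; returns the picture (400x640x3 uint8, red, green, blue); there is no depth.
- optics.calibration(name): a dict with "fx", "fy", "cx", "cy" (pixels), "R" (3x3) and "t" (3): a world point X has camera coordinates R X + t; the wrist camera has in their place "mount" (4x4, takes a point from camera to tool coordinates, whose origin is the TCP and whose axes are the flange's). Camera axes: x right, y down, z forward; pixel columns grow to the right and rows downward; lengths in m; the calibration is good to about 2 mm. A picture is of the moment at which its call begins: read the wrist's pose just before it. calibration takes no time and is no camera call.
- order.hand_in(): hands the job in; it is judged then, once.
The state is a dict: "time": time; "q": joint angles; "qvel": joint speeds; "joint_efforts": joint torques, N m; "position": TCP position; "orientation": TCP orientation; "ft_force": force on the tool from outside, world axes, zero at the start; "wrist_torque": the same for the moment, N m; "width": opening from 0.0 (shut) to 1.0 (fully open); "grip_force": force on a finger pad.
Only numpy, scipy, OpenCV 4.12 (cv2) and the standard library are available. Lean on these libraries where they do the work, as an engineer would, in place of code of your own. Each camera call takes 0.05 s, during which the arm holds its last target. There are 200 camera calls.

## Task

Pack up the finishing bench: stand every bottle and tin that is out on the bench upright in the divided crate, one to a cell, leaving the tin that is already packed standing in the crate. Lay the sanding block flat, sole down, in the open drawer of the drawer unit, let go of it, and only then push the drawer fully home until it clicks past its catch. Leave the mug and the bar clamp where they are.

Things in the scene. Friction and masses are not known exactly. Their poses are not given: they have to be found in the camera images.
- crate: open plywood bottle crate, 278 mm (its x) by 188 mm (its y), outer rim 62 mm high, fixed to the bench; walls, dividers and floor 8 mm thick, dividers 54 mm high; 3 cells along its x, 2 along its y, each 82 mm square inside at 90 mm pitch. Origin: centre of its underside, z up
- cell0 (a point): centre of the floor of crate cell 0 (8 mm above the bench), at x -90, y 45 mm in the crate's frame; axes as the crate
- cell1 (a point): centre of the floor of crate cell 1 (8 mm above the bench), at x 0, y 45 mm in the crate's frame; axes as the crate
- cell2 (a point): centre of the floor of crate cell 2 (8 mm above the bench), at x 90, y 45 mm in the crate's frame; axes as the crate
- cell3 (a point): centre of the floor of crate cell 3 (8 mm above the bench), at x -90, y -45 mm in the crate's frame; axes as the crate
- cell4 (a point): centre of the floor of crate cell 4 (8 mm above the bench), at x 0, y -45 mm in the crate's frame; axes as the crate
- cell5 (a point): centre of the floor of crate cell 5 (8 mm above the bench), at x 90, y -45 mm in the crate's frame; axes as the crate
- bottle_a: upright amber glass bottle with black cap, 128 mm high: round body 58 mm in diameter up to 74 mm, sloping shoulder to a 34 mm neck at 92 mm, cap 38 mm in diameter from 104 to 128 mm; 0.2 to 0.4 kg, heavy at the foot. Origin: centre of its underside, z up. Starts standing on the bench, centre at least 85 mm from any other bottle, tin or block centre. May be absent (None)
- bottle_b: upright amber glass bottle with black cap, 128 mm high: round body 58 mm in diameter up to 74 mm, sloping shoulder to a 34 mm neck at 92 mm, cap 38 mm in diameter from 104 to 128 mm; 0.2 to 0.4 kg, heavy at the foot. Origin: centre of its underside, z up. Starts standing on the bench, centre at least 85 mm from any other bottle, tin or block centre. May be absent (None)
- bottle_c: upright amber glass bottle with black cap, 128 mm high: round body 58 mm in diameter up to 74 mm, sloping shoulder to a 34 mm neck at 92 mm, cap 38 mm in diameter from 104 to 128 mm; 0.2 to 0.4 kg, heavy at the foot. Origin: centre of its underside, z up. Starts standing on the bench, centre at least 85 mm from any other bottle, tin or block centre. May be absent (None)
- tin_a: upright bare-metal tin with a paper band, 104 mm high, 56 mm in diameter up to 96 mm, then a 49 mm lid on top; 0.2 to 0.4 kg, heavy at the foot. Origin: centre of its underside, z up. Starts standing on the bench, centre at least 85 mm from any other bottle, tin or block centre. May be absent (None)
- tin_b: upright bare-metal tin with a paper band, 104 mm high, 56 mm in diameter up to 96 mm, then a 49 mm lid on top; 0.2 to 0.4 kg, heavy at the foot. Origin: centre of its underside, z up. Starts standing on the bench, centre at least 85 mm from any other bottle, tin or block centre. May be absent (None)
- packed_a: upright bare-metal tin with a paper band, 104 mm high, 56 mm in diameter up to 96 mm, then a 49 mm lid on top; 0.2 to 0.4 kg, heavy at the foot. Origin: centre of its underside, z up. If present, it already stands in cell 1 of the crate and stays there; exactly one of the three packed tins is present, the others are absent (None)
- packed_b: upright bare-metal tin with a paper band, 104 mm high, 56 mm in diameter up to 96 mm, then a 49 mm lid on top; 0.2 to 0.4 kg, heavy at the foot. Origin: centre of its underside, z up. If present, it already stands in cell 3 of the crate and stays there; exactly one of the three packed tins is present, the others are absent (None)
- packed_c: upright bare-metal tin with a paper band, 104 mm high, 56 mm in diameter up to 96 mm, then a 49 mm lid on top; 0.2 to 0.4 kg, heavy at the foot. Origin: centre of its underside, z up. If present, it already stands in cell 5 of the crate and stays there; exactly one of the three packed tins is present, the others are absent (None)
- block: sanding block, light wood with a cork sole, 95 mm long (its x), 46 mm wide (its y), 50 mm high; 0.1 to 0.2 kg. Origin: centre of its sole (underside), z up. Starts sole down on the bench
- unit: dark wooden bench-top drawer unit, fixed, 240 mm deep (its x), 190 mm wide (its y), 105 mm high, one drawer that slides out to its -x side, roughly towards the robot. Origin: centre of its underside, z up
- drawer (a joint): opening of the drawer, m: 0 = fully home against its stop, grows as it comes out (limit 0.20); starts 0.14 to 0.18. Slides with about 1.5 N of friction (plus some drag with speed); a sprung roller catch resists with 5 to 8 N from about 16 mm to 7 mm open, then draws the drawer the last bit home
- drawer_in (a point): centre of the drawer's inner floor (28 mm above the bench; moves with the drawer); axes as the unit. Inside 211 mm long (x) by 150 mm wide (y), walls 43 mm and front panel 63 mm above this floor; the inner front wall is 105 mm to -x of this point. Drawer home: this point is 1 mm to +x of the unit's centre. Only the part in front of the unit is open from above
- drawer_handle (a point): middle of the drawer's steel bar handle, 68 mm above the bench; the bar is 11 mm thick, 100 mm long along the unit's y, 35 mm in front (-x) of the front panel's face. Push it along the unit's +x
- mug: white mug with handle, 80 mm in diameter, 95 mm high, beyond the bottles; bystander. Origin: centre of its underside
- clamp: bar clamp lying flat, 240 mm long along its x, jaws to its +y, 24 mm high, beside the crate; bystander. Origin: under the middle of its bar

How it is judged:
By the outcome, as a careful person would: the job done as asked, in the order asked, and still so for the second after the job is handed in, with the robot touching nothing.
Of bottle_a, bottle_b, bottle_c, tin_a, tin_b only 3 to 5 are there at a start; the rules pass over those that are not, and their reading is None.
Of packed_a, packed_b, packed_c only 1 to 1 are there at a start; the rules pass over those that are not, and their reading is None.
At some moment in a run one of bottle_a, bottle_b, bottle_c, tin_a, tin_b, block may be knocked a few centimetres aside while the robot is not near it.
Once in a run the grip may slacken for a moment while it holds something.
It also fails if it takes over 210 s, if anything falls off the work surface, if the arm or the gripper's body presses on something with over 40 N, if the wrist force passes 120 N, or if a joint passes its speed limit or range.

## Working session

There is one attempt and no reset: what is moved stays moved. The work goes in short steps, Python scripts to look and compute and a tool call to move; the robot and the scene stay as the last step left them, time stands still between calls to the robot, and variables do not carry over. Pictures are saved under pics/ and viewed, at most 14 in all, crops included, and the job is handed in when it is done.

Besides the shell and the picture viewer there is one more tool, called after "Request:" by a JSON object that holds its "method" and its "body". apply_moves: Moves the arm, as the interface text tells. Shift numbers are shares of 0.25 m and turn numbers shares of 180 degrees, none past 1 either way. Its arguments: {"type":"object","properties":{"steps":{"type":"array","items":{"type":"object","properties":{"slide":{"type":"array","items":{"type":"number"}},"angular":{"type":"array","items":{"type":"number"}},"fingers":{"type":"number"}}}},"grip_force":{"type":"number"}},"required":["steps"]}

```bash
ls; mkdir -p pics; python3 - <<'E'
from station import status, optics, order, r
import cv2
s=status.sense();print(s)
for n in("scene","top"):
    cv2.imwrite(f"pics/{n}0.png",optics.get_image(n)[:,:,::-1]);c=optics.calibration(n);print(n,c)
print(optics.calibration("wrist"),r.tcp_to_grasp)
E
```

```text
pics
{'time': 0.0, 'q': array([-1.22991965,  0.46946983, -0.04860201,  1.53367467,  0.02411069,
        1.14100182, -0.08229942]), 'qvel': array([-0.0007385 , -0.00197663,  0.00031185,  0.00203473, -0.00111095,
       -0.0002799 , -0.00103224]), 'joint_efforts': array([-3.87706023e-04, -5.10302675e+01, -4.70481568e-02, -2.37719446e+01,
        1.06278481e-02,  7.42376171e-03,  1.55564999e-05]), 'position': array([0.24372997, 0.62884225, 0.23025045]), 'orientation': array([ 1.83815773e-01,  9.82960220e-01, -9.73447385e-04, -1.42232104e-04]), 'ft_force': array([-0.52141776, -0.84647812,  0.41724059]), 'wrist_torque': array([ 0.05103239, -0.02540509,  0.00647548]), 'grip_force': 0.0, 'width': 1.0020582697850635}
scene {'fx': 421.1532742271718, 'fy': 421.1532742271718, 'cx': 320.46023551205167, 'cy': 207.86562720261873, 'R': array([[ 0.13241538,  0.99116366, -0.00779506],
       [ 0.78227567, -0.10933185, -0.61326285],
       [-0.6086961 ,  0.07510755, -0.78984044]]), 't': array([ 0.02295015, -0.44878087,  1.63166036])}
top {'fx': 484.06743274387395, 'fy': 484.06743274387395, 'cx': 320.08437102196706, 'cy': 192.00773900050189, 'R': array([[ 0.00608553, -0.9999363 , -0.00950626],
       [-0.99843829, -0.00554793, -0.05558958],
       [ 0.0555333 ,  0.00982971, -0.99840845]]), 't': array([-0.10802883,  0.60029821,  1.60125215])}
{'fx': 349.20667622964083, 'fy': 349.20667622964083, 'cx': 316.8129154564114, 'cy': 196.1448150800623, 'mount': array([[-3.32003747e-04, -9.65472808e-01, -2.60503641e-01,
         6.46590409e-02],
       [ 9.99999557e-01, -5.50133919e-04,  7.64425932e-04,
        -6.79520031e-04],
       [-8.81344340e-04, -2.60503272e-01,  9.65472562e-01,
        -1.42824009e-01],
       [ 0.00000000e+00,  0.00000000e+00,  0.00000000e+00,
         1.00000000e+00]])} 0.0187
```

View pics/top0.png

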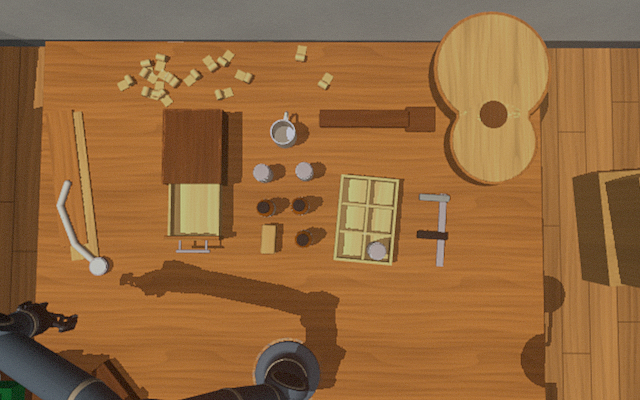

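View pics/scene0.png

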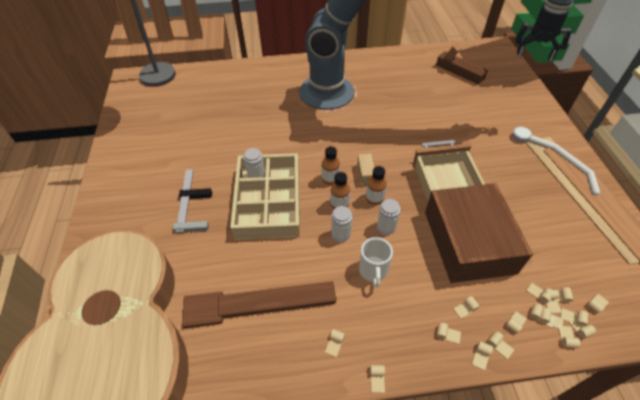

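Top view: 3 bottle caps at about (264,207), (299,205), (303,239); tins (262,173), (304,171); block (268,239); crate (340-400,175-264) with packed tin (377,251); unit left with drawer open. I'll zoom for measurement.

```bash
python3 - <<'E'
import cv2
im=cv2.imread("pics/top0.png")[95:275,155:415]
cv2.imwrite("pics/c.png",cv2.resize(im[:,:],None,fx=3,fy=3,interpolation=cv2.INTER_CUBIC))
E
```

```text
(no output)
```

View pics/c.png

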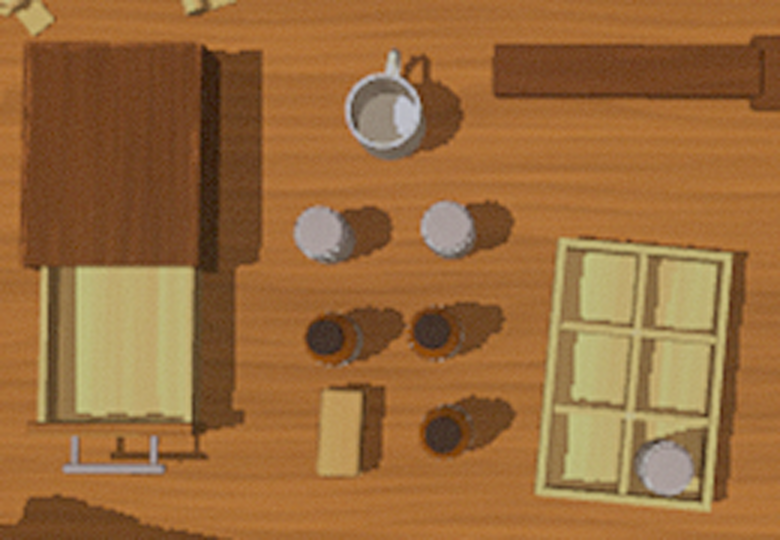

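Crop: caps (327,338), (435,332), (445,434); tin lids (320,233), (448,228); block top (318-364, 389-475); crate rim corners (560,239), (733,253), (711,511), (538,495); packed tin low right = cell 3; handle (65-165,468).

```bash
cat > h.py <<'E'
import numpy as np, cv2
from station import status, optics, order, r
def ray(c,px,z,R=None,t=None):
    R=c["R"] if R is None else R; t=c["t"] if t is None else t
    d=R.T@np.array([(px[0]-c["cx"])/c["fx"],(px[1]-c["cy"])/c["fy"],1]); o=-R.T@t
    return o+d*(z-o[2])/d[2]
def top(px,z): return ray(optics.calibration("top"),px,z)
E
python3 - <<'E'
from h import *
P=lambda p,z:top((p[0]/3+155-1/3,p[1]/3+95-1/3),z)[:2]
for n,z,pts in [("crate",.062,[(560,239),(733,253),(711,511),(538,495)]),("block",.05,[(322,389),(364,392),(360,475),(318,474)]),("unit",.105,[(25,42),(200,44),(197,265),(22,266)]),("handle",.068,[(65,468),(165,468)]),
 ("caps",.128,[(327,338),(435,332),(445,434)]),("tins",.104,[(320,233),(448,228),(666,467)]),("front",.091,[(30,424),(205,424)]),("mug",.095,[(384,113)])]:
    q=np.array([P(p,z) for p in pts]);print(n,q.round(4).tolist(),"mean",q.mean(0).round(4))
    if len(q)==4: 
        e=(q[0]+q[1]-q[2]-q[3])/2; print("  ang",np.degrees(np.arctan2(e[1],e[0])).round(1),np.hypot(*e).round(3),np.hypot(*(q[0]+q[3]-q[1]-q[2])/2).round(3))
E
```

```text
crate [[0.6563, -0.1737], [0.6421, -0.3609], [0.3646, -0.3366], [0.3804, -0.1511]] mean [ 0.5108 -0.2556]
  ang -4.9 0.278 0.187
block [[0.4923, 0.084], [0.4894, 0.0383], [0.3996, 0.0416], [0.4004, 0.0872]] mean [0.4454 0.0628]
  ang -2.1 0.091 0.046
unit [[0.8601, 0.3986], [0.8587, 0.2116], [0.6228, 0.2107], [0.6207, 0.396]] mean [0.7406 0.3042]
  ang 0.4 0.238 0.186
handle [[0.4062, 0.3569], [0.4069, 0.2493]] mean [0.4066 0.3031]
caps [[0.546, 0.0694], [0.5529, -0.0425], [0.4477, -0.0537]] mean [ 0.5156 -0.0089]
tins [[0.6575, 0.0813], [0.6635, -0.054], [0.4139, -0.2839]] mean [ 0.5783 -0.0856]
front [[0.4539, 0.3881], [0.4551, 0.2023]] mean [0.4545 0.2952]
mug [[0.7873, 0.0157]] mean [0.7873 0.0157]
```

Request:
{"method": "apply_moves", "body": {"steps": [{"angular": [0,0,-0.0393],"fingers": 1},{"angular": [0,0,-0.0393],"fingers": 1},{"angular": [0,0,-0.0393],"fingers": 1},{"slide": [-0.053,-0.15,0],"fingers": 1},{"slide": [-0.053,-0.15,0],"fingers": 1},{"slide": [-0.053,-0.15,0],"fingers": 1},{"slide": [-0.053,-0.15,0],"fingers": 1},{"slide": [-0.053,-0.15,0],"fingers": 1}], "grip_force": 40}}

```text
schema error: expected keys slide, angular, fingers
```

Request:
{"method": "apply_moves", "body": {"steps": [{"slide": [0,0,0],"angular": [0,0,-0.0393],"fingers": 1},{"slide": [0,0,0],"angular": [0,0,-0.0393],"fingers": 1},{"slide": [0,0,0],"angular": [0,0,-0.0393],"fingers": 1},{"slide": [-0.053,-0.15,0],"angular": [0,0,0],"fingers": 1},{"slide": [-0.053,-0.15,0],"angular": [0,0,0],"fingers": 1},{"slide": [-0.053,-0.15,0],"angular": [0,0,0],"fingers": 1},{"slide": [-0.053,-0.15,0],"angular": [0,0,0],"fingers": 1},{"slide": [-0.053,-0.15,0],"angular": [0,0,0],"fingers": 1}], "grip_force": 40}}

```text
time: 0.77
position: [0.3105, 0.4398, 0.2308]
orientation: [-0.0, 1.0, -0.0, -0.0]
ft_force: [1.1, -0.9, 0.6]
width: 1.002
grip_force: 0.0
```

Request:
{"method": "apply_moves", "body": {"steps": [{"slide": [-0.055,-0.155,0],"angular": [0,0,0],"fingers": 1},{"slide": [-0.055,-0.155,0],"angular": [0,0,0],"fingers": 1},{"slide": [-0.055,-0.155,0],"angular": [0,0,0],"fingers": 1},{"slide": [-0.055,-0.155,0],"angular": [0,0,0],"fingers": 1},{"slide": [-0.055,-0.155,0],"angular": [0,0,0],"fingers": 1},{"slide": [-0.055,-0.155,0],"angular": [0,0,0],"fingers": 1},{"slide": [-0.055,-0.155,0],"angular": [0,0,0],"fingers": 1},{"slide": [-0.055,-0.155,0],"angular": [0,0,0],"fingers": 1}]}}

```text
time: 1.43
position: [0.4204, 0.1299, 0.2313]
orientation: [-0.0, 1.0, 0.0, -0.0]
ft_force: [1.6, -1.0, -0.3]
width: 1.0
grip_force: 0.0
```

Request:
{"method": "apply_moves", "body": {"steps": [{"slide": [-0.05,-0.134,0],"angular": [0,0,0],"fingers": 1},{"slide": [-0.05,-0.134,0],"angular": [0,0,0],"fingers": 1},{"slide": [0,0,0],"angular": [0,0,0],"fingers": 1},{"slide": [0,0,0],"angular": [0,0,0],"fingers": 1}]}}

```text
time: 1.77
position: [0.4457, 0.0631, 0.2311]
orientation: [0.002, 1.0, -0.0, -0.0]
ft_force: [-0.6, 0.5, -0.1]
width: 1.004
grip_force: 0.0
```

```bash
cat >> h.py <<'E'
from scipy.spatial.transform import Rotation as Ro
def wcam():
    s=status.sense(); c=optics.calibration("wrist"); T=np.eye(4); T[:3,:3]=Ro.from_quat(s["orientation"]).as_matrix(); T[:3,3]=s["position"]
    M=np.linalg.inv(T@c["mount"]); return c,M[:3,:3],M[:3,3]
E
python3 - <<'E'
from h import *
import pickle
w=wcam(); im=optics.get_image("wrist"); pickle.dump(w,open("w1.pkl","wb")); cv2.imwrite("pics/w1.png",im[:,:,::-1]); print(status.sense()["position"])
E
```

```text
[0.44527348 0.06479929 0.23102369]
```

View pics/w1.png

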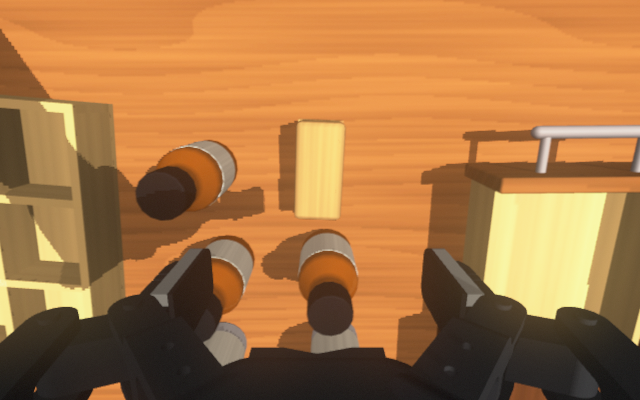

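Wrist view: block top corners (299,121), (344,122), (340,218), (296,216); bottle C cap top ≈(163,196); bottle A cap ≈(330,312); handle end (540,132).

```bash
python3 - <<'E'
from h import *
import pickle
c,R,t=pickle.load(open("w1.pkl","rb"))
b=np.array([ray(c,p,.05,R,t) for p in [(299,121),(344,122),(340,218),(296,216)]]);print(b.round(4),b.mean(0))
e=(b[2]+b[3]-b[0]-b[1])/2; print(np.degrees(np.arctan2(e[1],e[0])))
for p,z in [((163,196),.128),((330,312),.128),((540,132),.073)]: print(ray(c,p,z,R,t).round(4))
E
```

```text
[[0.3974 0.0463 0.05  ]
 [0.3985 0.0872 0.05  ]
 [0.4904 0.0847 0.05  ]
 [0.4881 0.0417 0.05  ]] [0.44359385 0.0649477  0.05      ]
-2.2125084178500973
[ 0.4465 -0.05    0.128 ]
[0.5433 0.0723 0.128 ]
[0.4064 0.2523 0.073 ]
```

Request:
{"method": "apply_moves", "body": {"steps": [{"slide": [0,0,0.15],"angular": [0,0,0],"fingers": 1},{"slide": [0,0,0.15],"angular": [0,0,0],"fingers": 1},{"slide": [0,0,0.15],"angular": [0,0,0],"fingers": 1},{"slide": [0,0,0.15],"angular": [0,0,0],"fingers": 1},{"slide": [0,0,0.13],"angular": [0,0,0],"fingers": 1},{"slide": [0,0,0.07],"angular": [0,0,0],"fingers": 1},{"slide": [0,0,0.06],"angular": [0,0,0],"fingers": 1},{"slide": [0,0,0],"angular": [0,0,0],"fingers": 1}]}}

```text
time: 2.48
position: [0.4428, 0.0665, 0.0136]
orientation: [-0.002, 1.0, -0.0, -0.003]
ft_force: [-0.1, -0.1, 0.6]
width: 1.0
grip_force: 0.0
```

Request:
{"method": "apply_moves", "body": {"steps": [{"slide": [0,0,0],"angular": [0,0,0],"fingers": -1},{"slide": [0,0,0],"angular": [0,0,0],"fingers": -1},{"slide": [0,0,0],"angular": [0,0,0],"fingers": -1},{"slide": [0,0,0],"angular": [0,0,0],"fingers": -1},{"slide": [0,0,0],"angular": [0,0,0],"fingers": -1},{"slide": [0,0,0],"angular": [0,0,0],"fingers": -1},{"slide": [0,0,0],"angular": [0,0,0],"fingers": -1},{"slide": [0,0,0],"angular": [0,0,0],"fingers": -1}]}}

```text
time: 3.15
position: [0.4465, 0.0656, 0.0177]
orientation: [-0.0, 1.0, 0.001, 0.001]
ft_force: [-0.8, 0.3, 7.0]
width: 0.537
grip_force: 40.9
```

Request:
{"method": "apply_moves", "body": {"steps": [{"slide": [0,0,-0.06],"angular": [0,0,0],"fingers": -1},{"slide": [0,0,-0.14],"angular": [0,0,0],"fingers": -1},{"slide": [0,0,-0.14],"angular": [0,0,0],"fingers": -1},{"slide": [0,0,-0.14],"angular": [0,0,0],"fingers": -1},{"slide": [-0.02,0.06,-0.06],"angular": [0,0,0],"fingers": -1},{"slide": [-0.04,0.1,0],"angular": [0,0,0],"fingers": -1},{"slide": [-0.04,0.1,0],"angular": [0,0,0],"fingers": -1},{"slide": [-0.04,0.1,0],"angular": [0,0,0],"fingers": -1}], "grip_force": 60}}

```text
time: 3.82
position: [0.4807, 0.156, 0.1525]
orientation: [-0.0, 1.0, 0.001, 0.001]
ft_force: [0.4, 0.5, -1.5]
width: 0.535
grip_force: 62.6
```

Request:
{"method": "apply_moves", "body": {"steps": [{"slide": [-0.04,0.1,0],"angular": [0,0,0],"fingers": -1},{"slide": [-0.04,0.1,0],"angular": [0,0,0],"fingers": -1},{"slide": [-0.04,0.1,0],"angular": [0,0,0],"fingers": -1},{"slide": [-0.04,0.1,0],"angular": [0,0,0],"fingers": -1},{"slide": [-0.04,0.1,0],"angular": [0,0,0],"fingers": -1},{"slide": [-0.03,0.06,0],"angular": [0,0,0],"fingers": -1},{"slide": [0,0,0],"angular": [0,0,0],"fingers": -1},{"slide": [0,0,0],"angular": [0,0,0],"fingers": -1}]}}

```text
time: 4.48
position: [0.5374, 0.2958, 0.1511]
orientation: [-0.001, 1.0, -0.0, -0.0]
ft_force: [0.4, -1.5, -1.9]
width: 0.53
grip_force: 62.5
```

```bash
python3 - <<'E'
from h import *
import pickle
w=wcam(); im=optics.get_image("wrist"); pickle.dump(w,open("w2.pkl","wb")); cv2.imwrite("pics/w2.png",im[:,:,::-1]); print(status.sense()["position"])
E
```

```text
[0.53732659 0.29441149 0.15115042]
```

View pics/w2.png

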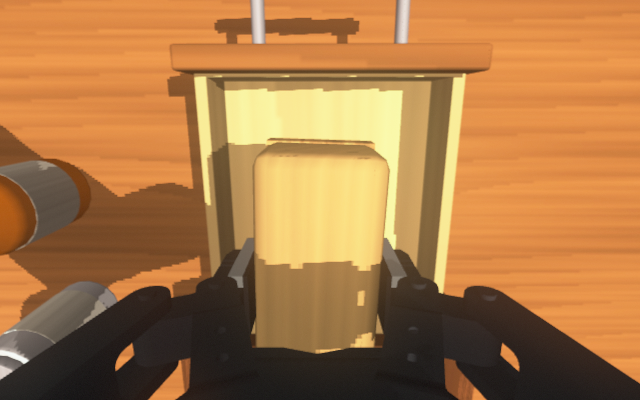

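Block held level over the drawer; drawer inner walls at cols 207–453 (row 78), centre 331 versus tool 317 → shift +8 mm y.

Request:
{"method": "apply_moves", "body": {"steps": [{"slide": [0,0.03,0.06],"angular": [0,0,0],"fingers": -1},{"slide": [0,0,0.1],"angular": [0,0,0],"fingers": -1},{"slide": [0,0,0.1],"angular": [0,0,0],"fingers": -1},{"slide": [0,0,0.08],"angular": [0,0,0],"fingers": -1},{"slide": [0,0,0.04],"angular": [0,0,0],"fingers": -1},{"slide": [0,0,0.02],"angular": [0,0,0],"fingers": -1},{"slide": [0,0,0.012],"angular": [0,0,0],"fingers": -1},{"slide": [0,0,0],"angular": [0,0,0],"fingers": -1}]}}

```text
time: 5.2
position: [0.5383, 0.3023, 0.0488]
orientation: [0.0, 1.0, 0.0, 0.0]
ft_force: [0.0, 0.5, -1.5]
width: 0.533
grip_force: 62.5
```

Request:
{"method": "apply_moves", "body": {"steps": [{"slide": [0,0,0.008],"angular": [0,0,0],"fingers": -1},{"slide": [0,0,0],"angular": [0,0,0],"fingers": -1}]}}

```text
time: 5.37
position: [0.5385, 0.3029, 0.0472]
orientation: [-0.0, 1.0, 0.001, 0.001]
ft_force: [-1.0, -0.4, -2.3]
width: 0.531
grip_force: 62.5
```

Request:
{"method": "apply_moves", "body": {"steps": [{"slide": [0,0,0.008],"angular": [0,0,0],"fingers": -1},{"slide": [0,0,0],"angular": [0,0,0],"fingers": -1}]}}

```text
time: 5.53
position: [0.539, 0.303, 0.0458]
orientation: [-0.0, 1.0, 0.001, 0.001]
ft_force: [-0.6, -0.0, 3.7]
width: 0.532
grip_force: 63.0
```

Request:
{"method": "apply_moves", "body": {"steps": [{"slide": [0,0,0],"angular": [0,0,0],"fingers": 0.7},{"slide": [0,0,0],"angular": [0,0,0],"fingers": 0.7},{"slide": [0,0,0],"angular": [0,0,0],"fingers": 0.7},{"slide": [0,0,0],"angular": [0,0,0],"fingers": 0.7},{"slide": [0,0,-0.05],"angular": [0,0,0],"fingers": 0.7},{"slide": [0,0,-0.15],"angular": [0,0,0],"fingers": 0.7},{"slide": [0,0,-0.15],"angular": [0,0,0],"fingers": 0.7},{"slide": [0,0,-0.05],"angular": [0,0,0],"fingers": 0.7}]}}

```text
time: 6.2
position: [0.5407, 0.304, 0.1506]
orientation: [-0.0, 1.0, 0.003, 0.004]
ft_force: [1.0, 0.3, 0.5]
width: 0.85
grip_force: 0.0
```

Request:
{"method": "apply_moves", "body": {"steps": [{"slide": [0.13,0,0],"angular": [0,0,0],"fingers": -1},{"slide": [0.13,0,0],"angular": [0,0,0],"fingers": -1},{"slide": [0.13,0,0],"angular": [0,0,0],"fingers": -1},{"slide": [0.13,0,0],"angular": [0,0,0],"fingers": -1},{"slide": [0.12,0,0],"angular": [0,0,0],"fingers": -1},{"slide": [0.08,0,0],"angular": [0,0,0],"fingers": -1},{"slide": [0,0,0],"angular": [0,0,0],"fingers": -1},{"slide": [0,0,0],"angular": [0,0,0],"fingers": -1}]}}

```text
time: 6.87
position: [0.3573, 0.3029, 0.1452]
orientation: [-0.001, 1.0, 0.001, 0.0]
ft_force: [0.1, 0.2, -0.3]
width: -0.001
grip_force: 0.0
```

```bash
python3 - <<'E'
from h import *
cv2.imwrite("pics/t2.png",cv2.resize(optics.get_image("top")[95:275,155:415,::-1],None,fx=3,fy=3,interpolation=cv2.INTER_CUBIC)); print(status.sense()["position"])
E
```

```text
[0.35854896 0.3028646  0.14519154]
```

View pics/t2.png

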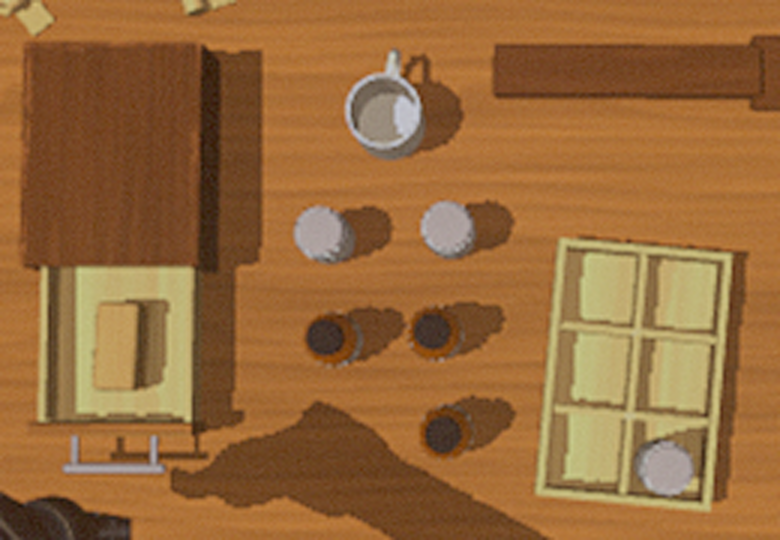

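Request:
{"method": "apply_moves", "body": {"steps": [{"slide": [0.02,0,0.1],"angular": [0,0,0],"fingers": -1},{"slide": [0,0,0.14],"angular": [0,0,0],"fingers": -1},{"slide": [0,0,0.1],"angular": [0,0,0],"fingers": -1},{"slide": [0,0,0.04],"angular": [0,0,0],"fingers": -1},{"slide": [-0.04,0,0],"angular": [0,0,0],"fingers": -1},{"slide": [-0.04,0,0],"angular": [0,0,0],"fingers": -1},{"slide": [-0.04,0,0],"angular": [0,0,0],"fingers": -1},{"slide": [-0.03,0,0],"angular": [0,0,0],"fingers": -1}]}}

```text
time: 7.58
position: [0.3932, 0.3032, 0.0508]
orientation: [0.001, 1.0, 0.001, 0.001]
ft_force: [-1.8, 0.6, 1.2]
width: -0.004
grip_force: 0.8
```

Request:
{"method": "apply_moves", "body": {"steps": [{"slide": [-0.03,0,0],"angular": [0,0,0],"fingers": -1},{"slide": [-0.04,0,0],"angular": [0,0,0],"fingers": -1},{"slide": [-0.04,0,0],"angular": [0,0,0],"fingers": -1},{"slide": [-0.04,0,0],"angular": [0,0,0],"fingers": -1},{"slide": [-0.04,0,0],"angular": [0,0,0],"fingers": -1},{"slide": [-0.04,0,0],"angular": [0,0,0],"fingers": -1},{"slide": [-0.04,0,0],"angular": [0,0,0],"fingers": -1},{"slide": [-0.04,0,0],"angular": [0,0,0],"fingers": -1}]}}

```text
time: 8.25
position: [0.4688, 0.3026, 0.0492]
orientation: [-0.0, 1.0, 0.0, -0.0]
ft_force: [-1.3, 0.8, 0.2]
width: 0.001
grip_force: 1.0
```

Request:
{"method": "apply_moves", "body": {"steps": [{"slide": [-0.04,0,0],"angular": [0,0,0],"fingers": -1},{"slide": [-0.04,0,0],"angular": [0,0,0],"fingers": -1},{"slide": [-0.04,0,0],"angular": [0,0,0],"fingers": -1},{"slide": [-0.04,0,0],"angular": [0,0,0],"fingers": -1},{"slide": [-0.04,0,0],"angular": [0,0,0],"fingers": -1},{"slide": [-0.04,0,0],"angular": [0,0,0],"fingers": -1},{"slide": [-0.03,0,0],"angular": [0,0,0],"fingers": -1},{"slide": [-0.02,0,0],"angular": [0,0,0],"fingers": -1}]}}

```text
time: 8.92
position: [0.5417, 0.3023, 0.0492]
orientation: [0.0, 1.0, -0.0, 0.0]
ft_force: [-1.9, 1.6, 1.3]
width: 0.001
grip_force: 0.8
```

Request:
{"method": "apply_moves", "body": {"steps": [{"slide": [-0.02,0,0],"angular": [0,0,0],"fingers": -1},{"slide": [-0.02,0,0],"angular": [0,0,0],"fingers": -1},{"slide": [-0.02,0,0],"angular": [0,0,0],"fingers": -1}]}}

```text
time: 9.17
position: [0.5549, 0.3023, 0.0492]
orientation: [-0.0, 1.0, -0.0, -0.001]
ft_force: [-7.7, 0.5, 4.5]
width: -0.0
grip_force: 4.3
```

Request:
{"method": "apply_moves", "body": {"steps": [{"slide": [-0.02,0,0],"angular": [0,0,0],"fingers": -1}]}}

```text
time: 9.25
position: [0.5572, 0.3024, 0.049]
orientation: [-0.001, 1.0, -0.001, -0.004]
ft_force: [-12.2, -1.3, 9.7]
width: 0.004
grip_force: 6.1
```

Request:
{"method": "apply_moves", "body": {"steps": [{"slide": [-0.016,0,0],"angular": [0,0,0],"fingers": -1}]}}

```text
time: 9.33
position: [0.5605, 0.3024, 0.049]
orientation: [-0.001, 1.0, -0.001, -0.004]
ft_force: [-10.3, -0.9, 6.1]
width: 0.001
grip_force: 4.8
```

Request:
{"method": "apply_moves", "body": {"steps": [{"slide": [-0.016,0,0],"angular": [0,0,0],"fingers": -1},{"slide": [-0.01,0,0],"angular": [0,0,0],"fingers": -1}]}}

```text
time: 9.5
position: [0.5687, 0.3024, 0.0489]
orientation: [-0.0, 1.0, -0.001, -0.003]
ft_force: [-10.8, -0.4, 6.5]
width: 0.003
grip_force: 4.9
```

Request:
{"method": "apply_moves", "body": {"steps": [{"slide": [-0.012,0,0],"angular": [0,0,0],"fingers": -1},{"slide": [0,0,0],"angular": [0,0,0],"fingers": -1}]}}

```text
time: 9.67
position: [0.5687, 0.3025, 0.0487]
orientation: [-0.001, 1.0, -0.001, -0.006]
ft_force: [-13.3, -1.1, 9.2]
width: -0.004
grip_force: 6.7
```

Request:
{"method": "apply_moves", "body": {"steps": [{"slide": [-0.012,0,0],"angular": [0,0,0],"fingers": -1},{"slide": [0,0,0],"angular": [0,0,0],"fingers": -1}]}}

```text
time: 9.83
position: [0.5687, 0.3025, 0.0485]
orientation: [-0.001, 1.0, -0.002, -0.009]
ft_force: [-19.2, -2.8, 13.4]
width: -0.0
grip_force: 9.7
```

Request:
{"method": "apply_moves", "body": {"steps": [{"slide": [0.04,0,0],"angular": [0,0,0],"fingers": -1},{"slide": [0.12,0,0],"angular": [0,0,0],"fingers": -1},{"slide": [0.12,0,-0.06],"angular": [0,0,0],"fingers": 1},{"slide": [0,0,-0.15],"angular": [0,0,0],"fingers": 1},{"slide": [0,0,-0.15],"angular": [0,0,0],"fingers": 1},{"slide": [0,-0.1,-0.12],"angular": [0,0,0],"fingers": 1},{"slide": [0,-0.15,-0.06],"angular": [0,0,0],"fingers": 1},{"slide": [0,-0.16,0],"angular": [0,0,0],"fingers": 1}]}}

```text
time: 10.5
position: [0.5103, 0.2012, 0.189]
orientation: [-0.002, 1.0, 0.002, 0.005]
ft_force: [0.3, -0.2, -0.4]
width: 0.847
grip_force: 0.0
```

```bash
cat >> h.py <<'E'
REF=dict(A=(.546,.0705,.128),B=(.553,-.0425,.128),C=(.4472,-.052,.128),TA=(.6575,.0813,.104),TB=(.6635,-.054,.104),M=(.7873,.0157,.095))
def track(names="A B C TA TB M",rad=17):
    ref=cv2.imread("pics/top0.png"); im=optics.get_image("top")[:,:,::-1].copy(); c=optics.calibration("top"); out={}
    for n in names.split():
        p=np.array(REF[n]); q=c["R"]@p+c["t"]; u=int(round(c["fx"]*q[0]/q[2]+c["cx"])); v=int(round(c["fy"]*q[1]/q[2]+c["cy"])); k=7
        m=cv2.matchTemplate(im[v-k-rad:v+k+rad+1,u-k-rad:u+k+rad+1],ref[v-k:v+k+1,u-k:u+k+1],cv2.TM_CCOEFF_NORMED)
        _,s,_,l=cv2.minMaxLoc(m); d=np.array(l)-rad
        print(n,"px shift",d,"score %.2f"%s,"->",(p[:2]+np.array([-d[1],-d[0]])*(1.6-p[2])/484).round(4))
    return im
E
python3 - <<'E'
from h import *
im=track(); cv2.imwrite("pics/t3.png",cv2.resize(im[95:275,155:415],None,fx=2,fy=2,interpolation=cv2.INTER_CUBIC)); print(status.sense()["position"])
E
```

```text
A px shift [0 0] score 0.91 -> [0.546  0.0705]
B px shift [0 0] score 0.89 -> [ 0.553  -0.0425]
C px shift [0 0] score 0.95 -> [ 0.4472 -0.052 ]
TA px shift [0 0] score 0.99 -> [0.6575 0.0813]
TB px shift [0 0] score 0.99 -> [ 0.6635 -0.054 ]
M px shift [0 0] score 1.00 -> [0.7873 0.0157]
[0.50966171 0.18890744 0.18700183]
```

View pics/t3.png

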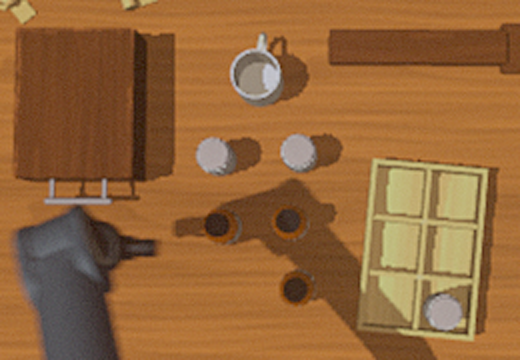

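Drawer is shut (handle right against the unit), bottles, tins and mug unmoved. Now bottle C.

Request:
{"method": "apply_moves", "body": {"steps": [{"slide": [0.035,-0.135,0],"angular": [0,0,0],"fingers": 1},{"slide": [0.036,-0.138,0],"angular": [0,0,0],"fingers": 1},{"slide": [0.036,-0.138,0],"angular": [0,0,0],"fingers": 1},{"slide": [0.036,-0.138,0],"angular": [0,0,0],"fingers": 1},{"slide": [0.036,-0.138,0],"angular": [0,0,0],"fingers": 1},{"slide": [0.036,-0.138,0],"angular": [0,0,0],"fingers": 1},{"slide": [0.036,-0.138,0],"angular": [0,0,0],"fingers": 1},{"slide": [0,0,0],"angular": [0,0,0],"fingers": 1}]}}

```text
time: 11.22
position: [0.4427, -0.0482, 0.1845]
orientation: [0.005, 1.0, -0.001, 0.0]
ft_force: [0.3, 0.5, 0.9]
width: 1.001
grip_force: 0.0
```

Request:
{"method": "apply_moves", "body": {"steps": [{"slide": [-0.014,-0.01,0.1],"angular": [0,0,0],"fingers": 1},{"slide": [0,0,0.1],"angular": [0,0,0],"fingers": 1},{"slide": [0,0,0.1],"angular": [0,0,0],"fingers": 1},{"slide": [0,0,0.06],"angular": [0,0,0],"fingers": 1},{"slide": [0,0,0],"angular": [0,0,0],"fingers": 1},{"slide": [0,0,0],"angular": [0,0,0],"fingers": 1}]}}

```text
time: 11.72
position: [0.448, -0.0436, 0.094]
orientation: [-0.0, 1.0, -0.0, -0.0]
ft_force: [1.1, -0.6, 0.2]
width: 1.0
grip_force: 0.0
```

Request:
{"method": "apply_moves", "body": {"steps": [{"slide": [0,0,0],"angular": [0,0,0],"fingers": -1},{"slide": [0,0,0],"angular": [0,0,0],"fingers": -1},{"slide": [0,0,0],"angular": [0,0,0],"fingers": -1},{"slide": [0,0,0],"angular": [0,0,0],"fingers": -1},{"slide": [0,0,0],"angular": [0,0,0],"fingers": -1},{"slide": [0,0,0],"angular": [0,0,0],"fingers": -1},{"slide": [0,0,0],"angular": [0,0,0],"fingers": -1},{"slide": [0,0,0],"angular": [0,0,0],"fingers": -1}], "grip_force": 40}}

```text
time: 12.38
position: [0.449, -0.0439, 0.0953]
orientation: [-0.0, 1.0, -0.0, 0.001]
ft_force: [-1.1, -1.9, 5.9]
width: 0.437
grip_force: 39.6
```

Request:
{"method": "apply_moves", "body": {"steps": [{"slide": [0,0,-0.05],"angular": [0,0,0],"fingers": -1},{"slide": [0,0,-0.1],"angular": [0,0,0],"fingers": -1},{"slide": [0,0,-0.12],"angular": [0,0,0],"fingers": -1},{"slide": [0,0,-0.1],"angular": [0,0,0],"fingers": -1},{"slide": [-0.02,-0.03,-0.05],"angular": [0,0,0],"fingers": -1},{"slide": [-0.04,-0.07,0],"angular": [0,0,0],"fingers": -1},{"slide": [-0.05,-0.09,0],"angular": [0,0,0],"fingers": -1},{"slide": [-0.055,-0.1,0],"angular": [0,0,0],"fingers": -1}], "grip_force": 60}}

```text
time: 13.05
position: [0.4889, -0.115, 0.1992]
orientation: [-0.002, 1.0, 0.001, -0.0]
ft_force: [0.7, 0.6, -2.5]
width: 0.429
grip_force: 60.2
```

Request:
{"method": "apply_moves", "body": {"steps": [{"slide": [-0.055,-0.1,0],"angular": [0,0,0],"fingers": -1},{"slide": [-0.055,-0.1,0],"angular": [0,0,0],"fingers": -1},{"slide": [-0.055,-0.1,0],"angular": [0,0,0],"fingers": -1},{"slide": [-0.055,-0.1,0],"angular": [0,0,0],"fingers": -1},{"slide": [-0.055,-0.1,0],"angular": [0,0,0],"fingers": -1},{"slide": [-0.055,-0.1,0],"angular": [0,0,0],"fingers": -1},{"slide": [-0.04,-0.07,0],"angular": [0,0,0],"fingers": -1},{"slide": [-0.02,-0.04,0],"angular": [0,0,0],"fingers": -1}]}}

```text
time: 13.72
position: [0.5869, -0.2953, 0.1982]
orientation: [0.001, 1.0, -0.0, -0.001]
ft_force: [-0.3, -0.2, -1.4]
width: 0.434
grip_force: 60.6
```

Request:
{"method": "apply_moves", "body": {"steps": [{"slide": [0,0,0],"angular": [0,0,0],"fingers": -1},{"slide": [0,0,0],"angular": [0,0,0],"fingers": -1}]}}

```text
time: 13.88
position: [0.586, -0.2922, 0.1984]
orientation: [-0.0, 1.0, 0.001, -0.001]
ft_force: [-0.1, 0.6, -2.4]
width: 0.436
grip_force: 60.7
```

Request:
{"method": "apply_moves", "body": {"steps": [{"slide": [-0.044,-0.06,0],"angular": [0,0,0],"fingers": -1},{"slide": [0,0,0],"angular": [0,0,0],"fingers": -1},{"slide": [0,0,0.08],"angular": [0,0,0],"fingers": -1},{"slide": [0,0,0.1],"angular": [0,0,0],"fingers": -1},{"slide": [0,0,0.1],"angular": [0,0,0],"fingers": -1},{"slide": [0,0,0.06],"angular": [0,0,0],"fingers": -1},{"slide": [0,0,0.02],"angular": [0,0,0],"fingers": -1},{"slide": [0,0,0],"angular": [0,0,0],"fingers": -1}]}}

```text
time: 14.55
position: [0.5967, -0.3058, 0.1079]
orientation: [-0.001, 1.0, 0.001, -0.002]
ft_force: [-1.0, -0.4, -1.5]
width: 0.429
grip_force: 61.3
```

Request:
{"method": "apply_moves", "body": {"steps": [{"slide": [0,0,0.012],"angular": [0,0,0],"fingers": -1},{"slide": [0,0,0],"angular": [0,0,0],"fingers": -1}]}}

```text
time: 14.72
position: [0.5984, -0.3079, 0.1074]
orientation: [-0.001, 1.0, -0.0, 0.001]
ft_force: [-0.6, -0.3, -2.6]
width: 0.427
grip_force: 61.2
```

Request:
{"method": "apply_moves", "body": {"steps": [{"slide": [0,0,0.012],"angular": [0,0,0],"fingers": -1},{"slide": [0,0,0.004],"angular": [0,0,0],"fingers": -1}]}}

```text
time: 14.88
position: [0.5984, -0.3084, 0.1034]
orientation: [-0.0, 1.0, -0.0, 0.001]
ft_force: [0.1, 0.5, 6.1]
width: 0.429
grip_force: 61.5
```

Request:
{"method": "apply_moves", "body": {"steps": [{"slide": [0,0,0.004],"angular": [0,0,0],"fingers": -1},{"slide": [0,0,0],"angular": [0,0,0],"fingers": -1}]}}

```text
time: 15.05
position: [0.5991, -0.3087, 0.1034]
orientation: [-0.0, 1.0, -0.0, 0.002]
ft_force: [0.7, 0.3, 4.9]
width: 0.431
grip_force: 61.2
```

Request:
{"method": "apply_moves", "body": {"steps": [{"slide": [0,0,0],"angular": [0,0,0],"fingers": 0.6},{"slide": [0,0,0],"angular": [0,0,0],"fingers": 0.6},{"slide": [0,0,0],"angular": [0,0,0],"fingers": 0.6},{"slide": [0,0,0],"angular": [0,0,0],"fingers": 0.6},{"slide": [0,0,-0.06],"angular": [0,0,0],"fingers": 0.6},{"slide": [0,0,-0.14],"angular": [0,0,0],"fingers": 0.6},{"slide": [0,0,-0.14],"angular": [0,0,0],"fingers": 1},{"slide": [0,0,0],"angular": [0,0,0],"fingers": 1}]}}

```text
time: 15.72
position: [0.6012, -0.3107, 0.1938]
orientation: [-0.0, 1.0, -0.003, 0.006]
ft_force: [1.0, -1.1, 0.9]
width: 0.999
grip_force: 0.0
```

Request:
{"method": "apply_moves", "body": {"steps": [{"slide": [0.02,0.12,0],"angular": [0,0,0],"fingers": 1},{"slide": [0.026,0.15,0],"angular": [0,0,0],"fingers": 1},{"slide": [0.026,0.15,0],"angular": [0,0,0],"fingers": 1},{"slide": [0.026,0.15,0],"angular": [0,0,0],"fingers": 1},{"slide": [0.026,0.15,0],"angular": [0,0,0],"fingers": 1},{"slide": [0.026,0.15,0],"angular": [0,0,0],"fingers": 1},{"slide": [0.026,0.15,0],"angular": [0,0,0],"fingers": 1},{"slide": [0,0,0],"angular": [0,0,0],"fingers": 1}]}}

```text
time: 16.38
position: [0.5526, -0.0434, 0.1858]
orientation: [-0.007, 1.0, 0.003, -0.001]
ft_force: [-0.4, 1.1, 1.2]
width: 1.001
grip_force: 0.0
```

```bash
python3 - <<'E'
from h import *
im=track(); cv2.imwrite("pics/t4.png",im); w=wcam(); cv2.imwrite("pics/w4.png",optics.get_image("wrist")[:,:,::-1]); print(status.sense()["position"])
E
```

```text
A px shift [0 0] score 0.95 -> [0.546  0.0705]
B px shift [17 -2] score 0.39 -> [ 0.5591 -0.0942]
C px shift [-8 14] score 0.35 -> [ 0.4046 -0.0277]
TA px shift [0 0] score 0.99 -> [0.6575 0.0813]
TB px shift [0 0] score 0.99 -> [ 0.6635 -0.054 ]
M px shift [0 0] score 1.00 -> [0.7873 0.0157]
[ 0.55354564 -0.05098784  0.18627343]
```

Request:
{"method": "apply_moves", "body": {"steps": [{"slide": [0,0,0],"angular": [0,0,0],"fingers": 1},{"slide": [0,0,0],"angular": [0,0,0],"fingers": 1},{"slide": [0,0,0],"angular": [0,0,0],"fingers": 1}]}}

```text
time: 16.73
position: [0.5537, -0.055, 0.1863]
orientation: [0.001, 1.0, -0.0, 0.0]
ft_force: [0.3, 0.2, 0.2]
width: 0.999
grip_force: 0.0
```

View pics/w4.png

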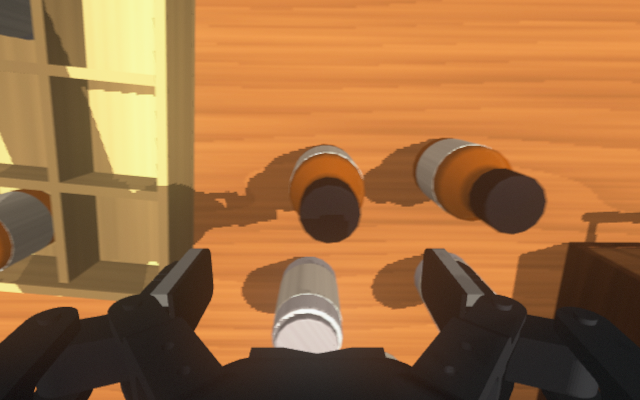

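Wrist view: B cap (330,212), A cap (516,202), tin lid (308,345); C standing in the crate at left. B's y ≈ -0.043, as measured.

Request:
{"method": "apply_moves", "body": {"steps": [{"slide": [0,0.048,0.1],"angular": [0,0,0],"fingers": 1},{"slide": [0,0,0.1],"angular": [0,0,0],"fingers": 1},{"slide": [0,0,0.1],"angular": [0,0,0],"fingers": 1},{"slide": [0,0,0.066],"angular": [0,0,0],"fingers": 1},{"slide": [0,0,0],"angular": [0,0,0],"fingers": 1},{"slide": [0,0,0],"angular": [0,0,0],"fingers": 1}]}}

```text
time: 17.23
position: [0.5533, -0.0423, 0.0943]
orientation: [0.001, 1.0, -0.0, -0.001]
ft_force: [0.0, -0.5, 0.4]
width: 1.0
grip_force: 0.0
```

Request:
{"method": "apply_moves", "body": {"steps": [{"slide": [0,0,0],"angular": [0,0,0],"fingers": -1},{"slide": [0,0,0],"angular": [0,0,0],"fingers": -1},{"slide": [0,0,0],"angular": [0,0,0],"fingers": -1},{"slide": [0,0,0],"angular": [0,0,0],"fingers": -1},{"slide": [0,0,0],"angular": [0,0,0],"fingers": -1},{"slide": [0,0,0],"angular": [0,0,0],"fingers": -1},{"slide": [0,0,0],"angular": [0,0,0],"fingers": -1},{"slide": [0,0,0],"angular": [0,0,0],"fingers": -1}], "grip_force": 60}}

```text
time: 17.9
position: [0.5546, -0.0408, 0.096]
orientation: [-0.001, 1.0, 0.0, 0.001]
ft_force: [-0.3, 0.9, 6.9]
width: 0.428
grip_force: 59.5
```

Request:
{"method": "apply_moves", "body": {"steps": [{"slide": [0,0,-0.05],"angular": [0,0,0],"fingers": -1},{"slide": [0,0,-0.1],"angular": [0,0,0],"fingers": -1},{"slide": [0,0,-0.12],"angular": [0,0,0],"fingers": -1},{"slide": [0,0,-0.1],"angular": [0,0,0],"fingers": -1},{"slide": [0.02,-0.03,-0.05],"angular": [0,0,0],"fingers": -1},{"slide": [0.03,-0.07,0],"angular": [0,0,0],"fingers": -1},{"slide": [0.03,-0.1,0],"angular": [0,0,0],"fingers": -1},{"slide": [0.03,-0.12,0],"angular": [0,0,0],"fingers": -1}]}}

```text
time: 18.57
position: [0.5248, -0.1206, 0.199]
orientation: [-0.002, 1.0, 0.001, -0.001]
ft_force: [0.5, -1.3, -1.8]
width: 0.432
grip_force: 60.4
```

Request:
{"method": "apply_moves", "body": {"steps": [{"slide": [0.03,-0.12,0],"angular": [0,0,0],"fingers": -1},{"slide": [0.02,-0.12,0],"angular": [0,0,0],"fingers": -1},{"slide": [0.02,-0.12,0],"angular": [0,0,0],"fingers": -1},{"slide": [0.01,-0.12,0],"angular": [0,0,0],"fingers": -1},{"slide": [0,-0.12,0],"angular": [0,0,0],"fingers": -1},{"slide": [0,-0.08,0],"angular": [0,0,0],"fingers": -1},{"slide": [0,0,0],"angular": [0,0,0],"fingers": -1},{"slide": [0,0,0],"angular": [0,0,0],"fingers": -1}]}}

```text
time: 19.23
position: [0.5044, -0.2926, 0.1986]
orientation: [0.001, 1.0, 0.0, -0.001]
ft_force: [-0.5, 0.5, -2.5]
width: 0.424
grip_force: 60.7
```

Request:
{"method": "apply_moves", "body": {"steps": [{"slide": [0,0,0],"angular": [0,0,0],"fingers": -1},{"slide": [0,0,0],"angular": [0,0,0],"fingers": -1},{"slide": [0,0,0],"angular": [0,0,0],"fingers": -1}]}}

```text
time: 19.48
position: [0.5064, -0.2897, 0.1994]
orientation: [-0.001, 1.0, 0.001, -0.0]
ft_force: [-0.2, -0.4, -2.4]
width: 0.431
grip_force: 60.7
```

Request:
{"method": "apply_moves", "body": {"steps": [{"slide": [0,-0.046,0],"angular": [0,0,0],"fingers": -1},{"slide": [0,0,0],"angular": [0,0,0],"fingers": -1},{"slide": [0,0,0.08],"angular": [0,0,0],"fingers": -1},{"slide": [0,0,0.1],"angular": [0,0,0],"fingers": -1},{"slide": [0,0,0.1],"angular": [0,0,0],"fingers": -1},{"slide": [0,0,0.06],"angular": [0,0,0],"fingers": -1},{"slide": [0,0,0.02],"angular": [0,0,0],"fingers": -1},{"slide": [0,0,0.008],"angular": [0,0,0],"fingers": -1}]}}

```text
time: 20.15
position: [0.5057, -0.3027, 0.1068]
orientation: [-0.0, 1.0, 0.0, -0.001]
ft_force: [0.0, -0.9, -2.5]
width: 0.427
grip_force: 60.9
```

Request:
{"method": "apply_moves", "body": {"steps": [{"slide": [0,0,0.008],"angular": [0,0,0],"fingers": -1},{"slide": [0,0,0.006],"angular": [0,0,0],"fingers": -1},{"slide": [0,0,0.004],"angular": [0,0,0],"fingers": -1}]}}

```text
time: 20.4
position: [0.5069, -0.3032, 0.1043]
orientation: [-0.0, 1.0, -0.0, 0.001]
ft_force: [0.3, -0.1, -2.5]
width: 0.429
grip_force: 60.9
```

Request:
{"method": "apply_moves", "body": {"steps": [{"slide": [0,0,0.006],"angular": [0,0,0],"fingers": -1},{"slide": [0,0,0.004],"angular": [0,0,0],"fingers": -1}]}}

```text
time: 20.57
position: [0.508, -0.3032, 0.1039]
orientation: [-0.0, 1.0, -0.0, 0.002]
ft_force: [-3.6, 2.9, 18.5]
width: 0.43
grip_force: 62.7
```

Request:
{"method": "apply_moves", "body": {"steps": [{"slide": [0,0,-0.008],"angular": [0,0,0],"fingers": 0.6},{"slide": [0,0,0],"angular": [0,0,0],"fingers": 0.6},{"slide": [0,0,0],"angular": [0,0,0],"fingers": 0.6},{"slide": [0,0,0],"angular": [0,0,0],"fingers": 0.6},{"slide": [0,0,-0.06],"angular": [0,0,0],"fingers": 0.6},{"slide": [0,0,-0.14],"angular": [0,0,0],"fingers": 0.6},{"slide": [0,0,-0.14],"angular": [0,0,0],"fingers": 1},{"slide": [0,0,0],"angular": [0,0,0],"fingers": 1}]}}

```text
time: 21.23
position: [0.5096, -0.3054, 0.1943]
orientation: [-0.0, 1.0, -0.003, 0.005]
ft_force: [1.2, -1.0, 0.5]
width: 1.001
grip_force: 0.0
```

```bash
python3 - <<'E'
from h import *
im=track("A TA TB M"); cv2.imwrite("pics/t5.png",im); print(status.sense()["position"])
E
```

```text
A px shift [0 0] score 0.97 -> [0.546  0.0705]
TA px shift [0 0] score 0.99 -> [0.6575 0.0813]
TB px shift [-13   3] score 0.84 -> [ 0.6542 -0.0138]
M px shift [0 0] score 1.00 -> [0.7873 0.0157]
[ 0.50834265 -0.30434687  0.19155621]
```

Request:
{"method": "apply_moves", "body": {"steps": [{"slide": [-0.08,0.12,0],"angular": [0,0,0],"fingers": 1},{"slide": [-0.085,0.135,0],"angular": [0,0,0],"fingers": 1},{"slide": [-0.085,0.135,0],"angular": [0,0,0],"fingers": 1},{"slide": [-0.085,0.135,0],"angular": [0,0,0],"fingers": 1},{"slide": [-0.085,0.135,0],"angular": [0,0,0],"fingers": 1},{"slide": [-0.085,0.135,0],"angular": [0,0,0],"fingers": 1},{"slide": [-0.085,0.135,0],"angular": [0,0,0],"fingers": 1},{"slide": [0,0,0],"angular": [0,0,0],"fingers": 1}]}}

```text
time: 21.95
position: [0.6571, -0.0583, 0.1856]
orientation: [-0.007, 1.0, 0.003, 0.0]
ft_force: [0.9, 1.3, -0.0]
width: 1.001
grip_force: 0.0
```

Request:
{"method": "apply_moves", "body": {"steps": [{"slide": [0,0,0],"angular": [0,0,0],"fingers": 1},{"slide": [0,0,0],"angular": [0,0,0],"fingers": 1},{"slide": [0,0,0],"angular": [0,0,0],"fingers": 1}]}}

```text
time: 22.2
position: [0.6526, -0.0721, 0.1871]
orientation: [0.001, 1.0, -0.0, -0.001]
ft_force: [-0.0, -0.5, 0.2]
width: 0.996
grip_force: 0.0
```

Tin B seems to have been knocked; checking.

```bash
python3 - <<'E'
from h import *
import pickle
w=wcam(); im=optics.get_image("wrist")[:,:,::-1]; pickle.dump(w,open("w5.pkl","wb"))
t=cv2.imread("pics/t5.png")[140:275,240:400]
t=cv2.resize(t,None,fx=2.5,fy=2.5); cv2.imwrite("pics/v5.png",cv2.vconcat([cv2.resize(im,(400,250)),t]))
cv2.imwrite("pics/w5.png",im)
E
```

```text
(no output)
```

View pics/v5.png

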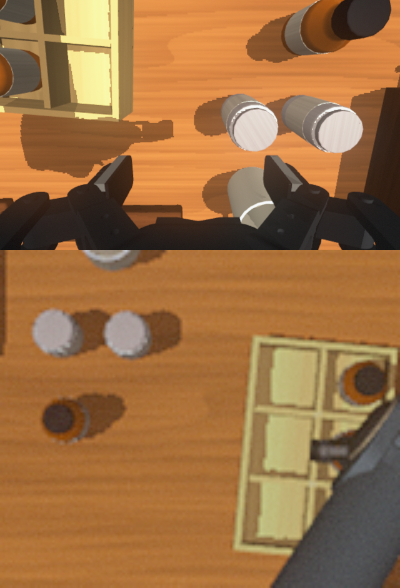

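Tin B now stands beside tin A: top px ≈(290.8,173.2), wrist lid ≈(400,206); tin A lid (541,211).

```bash
python3 - <<'E'
from h import *
import pickle
c,R,t=pickle.load(open("w5.pkl","rb"))
print(top((290.8,173.2),.104),top((262,172.8),.104)); print(ray(c,(400,206),.104,R,t),ray(c,(541,211),.104,R,t), status.sense()["position"])
E
```

```text
[ 0.65519709 -0.01224866  0.104     ] [0.65599614 0.07912285 0.104     ]
[ 0.65548113 -0.01683913  0.104     ] [0.65922659 0.07889753 0.104     ] [ 0.65265695 -0.07222389  0.18741906]
```

Request:
{"method": "apply_moves", "body": {"steps": [{"slide": [-0.01,0.11,0],"angular": [0,0,0],"fingers": 0.75},{"slide": [0,0.122,0],"angular": [0,0,0],"fingers": 0.75},{"slide": [0,0,0],"angular": [0,0,0],"fingers": 0.75},{"slide": [0,0,0],"angular": [0,0,0],"fingers": 0.75},{"slide": [0,0,0],"angular": [0,0,0],"fingers": 0.75}]}}

```text
time: 22.67
position: [0.6556, -0.0137, 0.1879]
orientation: [0.001, 1.0, -0.0, -0.0]
ft_force: [-0.9, -0.6, -1.2]
width: 0.872
grip_force: 0.0
```

Request:
{"method": "apply_moves", "body": {"steps": [{"slide": [0,0,0.1],"angular": [0,0,0],"fingers": 0.75},{"slide": [0,0,0.1],"angular": [0,0,0],"fingers": 0.75},{"slide": [0,0,0.1],"angular": [0,0,0],"fingers": 0.75},{"slide": [0,0,0.1],"angular": [0,0,0],"fingers": 0.75},{"slide": [0,0,0.06],"angular": [0,0,0],"fingers": 0.75},{"slide": [0,0,0.04],"angular": [0,0,0],"fingers": 0.75},{"slide": [0,0,0],"angular": [0,0,0],"fingers": 0.75}]}}

```text
time: 23.25
position: [0.6544, -0.0141, 0.0606]
orientation: [0.001, 1.0, -0.0, -0.002]
ft_force: [-0.9, -0.3, 0.4]
width: 0.875
grip_force: 0.0
```

Request:
{"method": "apply_moves", "body": {"steps": [{"slide": [0,0,0],"angular": [0,0,0],"fingers": -1},{"slide": [0,0,0],"angular": [0,0,0],"fingers": -1},{"slide": [0,0,0],"angular": [0,0,0],"fingers": -1},{"slide": [0,0,0],"angular": [0,0,0],"fingers": -1},{"slide": [0,0,0],"angular": [0,0,0],"fingers": -1},{"slide": [0,0,0],"angular": [0,0,0],"fingers": -1}]}}

```text
time: 23.75
position: [0.6573, -0.0123, 0.0644]
orientation: [-0.0, 1.0, -0.0, 0.002]
ft_force: [-0.2, -0.1, 5.6]
width: 0.637
grip_force: 64.2
```

Request:
{"method": "apply_moves", "body": {"steps": [{"slide": [0,0,-0.05],"angular": [0,0,0],"fingers": -1},{"slide": [0,0,-0.1],"angular": [0,0,0],"fingers": -1},{"slide": [0,0,-0.12],"angular": [0,0,0],"fingers": -1},{"slide": [0,0,-0.1],"angular": [0,0,0],"fingers": -1},{"slide": [0.02,-0.05,-0.05],"angular": [0,0,0],"fingers": -1},{"slide": [0.03,-0.1,0],"angular": [0,0,0],"fingers": -1},{"slide": [0.03,-0.12,0],"angular": [0,0,0],"fingers": -1},{"slide": [0.03,-0.12,0],"angular": [0,0,0],"fingers": -1}]}}

```text
time: 24.42
position: [0.6267, -0.1109, 0.1672]
orientation: [-0.001, 1.0, 0.0, -0.001]
ft_force: [-0.7, -1.1, -3.6]
width: 0.631
grip_force: 64.5
```

Request:
{"method": "apply_moves", "body": {"steps": [{"slide": [0.03,-0.12,0],"angular": [0,0,0],"fingers": -1},{"slide": [0.03,-0.12,0],"angular": [0,0,0],"fingers": -1},{"slide": [0.03,-0.12,0],"angular": [0,0,0],"fingers": -1},{"slide": [0.01,-0.06,0],"angular": [0,0,0],"fingers": -1},{"slide": [0,0,0],"angular": [0,0,0],"fingers": -1},{"slide": [0,0,0],"angular": [0,0,0],"fingers": -1},{"slide": [0,0,0],"angular": [0,0,0],"fingers": -1},{"slide": [0,0,0],"angular": [0,0,0],"fingers": -1}]}}

```text
time: 25.08
position: [0.6036, -0.213, 0.1672]
orientation: [-0.001, 1.0, 0.001, -0.001]
ft_force: [-0.8, 0.3, -4.1]
width: 0.634
grip_force: 64.4
```

Request:
{"method": "apply_moves", "body": {"steps": [{"slide": [0,-0.022,0],"angular": [0,0,0],"fingers": -1},{"slide": [0,0,0],"angular": [0,0,0],"fingers": -1},{"slide": [0,0,0.08],"angular": [0,0,0],"fingers": -1},{"slide": [0,0,0.1],"angular": [0,0,0],"fingers": -1},{"slide": [0,0,0.1],"angular": [0,0,0],"fingers": -1},{"slide": [0,0,0.06],"angular": [0,0,0],"fingers": -1},{"slide": [0,0,0.02],"angular": [0,0,0],"fingers": -1},{"slide": [0,0,0],"angular": [0,0,0],"fingers": -1}]}}

```text
time: 25.75
position: [0.6029, -0.2196, 0.0763]
orientation: [-0.001, 1.0, 0.0, -0.002]
ft_force: [0.3, -0.1, -3.2]
width: 0.635
grip_force: 64.5
```

Request:
{"method": "apply_moves", "body": {"steps": [{"slide": [0,0,0.008],"angular": [0,0,0],"fingers": -1},{"slide": [0,0,0.006],"angular": [0,0,0],"fingers": -1},{"slide": [0,0,0],"angular": [0,0,0],"fingers": -1}]}}

```text
time: 26.0
position: [0.6044, -0.2204, 0.0753]
orientation: [-0.0, 1.0, -0.0, 0.001]
ft_force: [0.7, -0.1, -3.6]
width: 0.631
grip_force: 64.5
```

Request:
{"method": "apply_moves", "body": {"steps": [{"slide": [0,0,0.008],"angular": [0,0,0],"fingers": -1},{"slide": [0,0,0.004],"angular": [0,0,0],"fingers": -1}]}}

```text
time: 26.17
position: [0.6045, -0.2203, 0.0724]
orientation: [-0.0, 1.0, -0.0, 0.001]
ft_force: [-1.6, 1.8, 6.6]
width: 0.632
grip_force: 65.4
```

Request:
{"method": "apply_moves", "body": {"steps": [{"slide": [0,0,0],"angular": [0,0,0],"fingers": 0.75},{"slide": [0,0,0],"angular": [0,0,0],"fingers": 0.75},{"slide": [0,0,0],"angular": [0,0,0],"fingers": 0.75},{"slide": [0,0,-0.06],"angular": [0,0,0],"fingers": 0.75},{"slide": [0,0,-0.14],"angular": [0,0,0],"fingers": 0.75},{"slide": [0,0,-0.14],"angular": [0,0,0],"fingers": 0.75},{"slide": [0,0,-0.13],"angular": [0,0,0],"fingers": 1},{"slide": [0,0,0],"angular": [0,0,0],"fingers": 1}]}}

```text
time: 26.83
position: [0.6076, -0.2223, 0.1966]
orientation: [-0.0, 1.0, -0.002, 0.007]
ft_force: [0.0, -0.5, 0.1]
width: 1.004
grip_force: 0.0
```

```bash
python3 - <<'E'
from h import *
im=track("A TA M"); cv2.imwrite("pics/t6.png",im)
E
```

```text
A px shift [0 0] score 0.97 -> [0.546  0.0705]
TA px shift [0 0] score 0.99 -> [0.6575 0.0813]
M px shift [0 0] score 1.00 -> [0.7873 0.0157]
```

Request:
{"method": "apply_moves", "body": {"steps": [{"slide": [0.03,0.13,0],"angular": [0,0,0],"fingers": 1},{"slide": [0.03,0.155,0],"angular": [0,0,0],"fingers": 1},{"slide": [0.03,0.155,0],"angular": [0,0,0],"fingers": 1},{"slide": [0.03,0.155,0],"angular": [0,0,0],"fingers": 1},{"slide": [0.03,0.155,0],"angular": [0,0,0],"fingers": 1},{"slide": [0.03,0.155,0],"angular": [0,0,0],"fingers": 1},{"slide": [0.03,0.155,0],"angular": [0,0,0],"fingers": 1},{"slide": [0.02,0.1,0],"angular": [0,0,0],"fingers": 1}]}}

```text
time: 27.55
position: [0.5442, 0.0745, 0.1878]
orientation: [-0.003, 1.0, 0.001, -0.001]
ft_force: [1.0, -0.2, -0.6]
width: 0.996
grip_force: 0.0
```

Request:
{"method": "apply_moves", "body": {"steps": [{"slide": [0,0,0],"angular": [0,0,0],"fingers": 1},{"slide": [0,0,0],"angular": [0,0,0],"fingers": 1},{"slide": [0,0,0],"angular": [0,0,0],"fingers": 1},{"slide": [0,0,0],"angular": [0,0,0],"fingers": 1}]}}

```text
time: 27.88
position: [0.5461, 0.068, 0.1885]
orientation: [0.001, 1.0, -0.0, -0.0]
ft_force: [-0.3, -0.1, 0.1]
width: 1.002
grip_force: 0.0
```

Request:
{"method": "apply_moves", "body": {"steps": [{"slide": [0,0.01,0.1],"angular": [0,0,0],"fingers": 1},{"slide": [0,0,0.1],"angular": [0,0,0],"fingers": 1},{"slide": [0,0,0.1],"angular": [0,0,0],"fingers": 1},{"slide": [0,0,0.076],"angular": [0,0,0],"fingers": 1},{"slide": [0,0,0],"angular": [0,0,0],"fingers": 1},{"slide": [0,0,0],"angular": [0,0,0],"fingers": 1}]}}

```text
time: 28.38
position: [0.5458, 0.0707, 0.0942]
orientation: [0.001, 1.0, -0.001, -0.001]
ft_force: [1.2, 0.1, -0.1]
width: 1.0
grip_force: 0.0
```

Request:
{"method": "apply_moves", "body": {"steps": [{"slide": [0,0,0],"angular": [0,0,0],"fingers": -1},{"slide": [0,0,0],"angular": [0,0,0],"fingers": -1},{"slide": [0,0,0],"angular": [0,0,0],"fingers": -1},{"slide": [0,0,0],"angular": [0,0,0],"fingers": -1},{"slide": [0,0,0],"angular": [0,0,0],"fingers": -1},{"slide": [0,0,0],"angular": [0,0,0],"fingers": -1},{"slide": [0,0,0],"angular": [0,0,0],"fingers": -1},{"slide": [0,0,0],"angular": [0,0,0],"fingers": -1}]}}

```text
time: 29.05
position: [0.5469, 0.0725, 0.0961]
orientation: [-0.0, 1.0, 0.0, 0.001]
ft_force: [-0.4, 0.1, 5.2]
width: 0.433
grip_force: 59.9
```

Request:
{"method": "apply_moves", "body": {"steps": [{"slide": [0,0,-0.05],"angular": [0,0,0],"fingers": -1},{"slide": [0,0,-0.1],"angular": [0,0,0],"fingers": -1},{"slide": [0,0,-0.12],"angular": [0,0,0],"fingers": -1},{"slide": [0,0,-0.1],"angular": [0,0,0],"fingers": -1},{"slide": [0.01,-0.05,-0.05],"angular": [0,0,0],"fingers": -1},{"slide": [0.03,-0.1,0],"angular": [0,0,0],"fingers": -1},{"slide": [0.03,-0.12,0],"angular": [0,0,0],"fingers": -1},{"slide": [0.03,-0.12,0],"angular": [0,0,0],"fingers": -1}]}}

```text
time: 29.72
position: [0.5195, -0.0267, 0.1991]
orientation: [-0.001, 1.0, -0.0, -0.001]
ft_force: [-0.0, -1.6, -3.6]
width: 0.425
grip_force: 60.6
```

Request:
{"method": "apply_moves", "body": {"steps": [{"slide": [0.02,-0.12,0],"angular": [0,0,0],"fingers": -1},{"slide": [0.01,-0.12,0],"angular": [0,0,0],"fingers": -1},{"slide": [0,-0.12,0],"angular": [0,0,0],"fingers": -1},{"slide": [0,-0.12,0],"angular": [0,0,0],"fingers": -1},{"slide": [0,-0.12,0],"angular": [0,0,0],"fingers": -1},{"slide": [0,-0.1,0],"angular": [0,0,0],"fingers": -1},{"slide": [0,-0.05,0],"angular": [0,0,0],"fingers": -1},{"slide": [0,0,0],"angular": [0,0,0],"fingers": -1}]}}

```text
time: 30.38
position: [0.5113, -0.2177, 0.199]
orientation: [0.003, 1.0, -0.001, -0.001]
ft_force: [0.4, 0.2, -2.8]
width: 0.428
grip_force: 60.8
```

Request:
{"method": "apply_moves", "body": {"steps": [{"slide": [0,0,0],"angular": [0,0,0],"fingers": -1},{"slide": [0,0,0],"angular": [0,0,0],"fingers": -1},{"slide": [0,0,0],"angular": [0,0,0],"fingers": -1},{"slide": [0,0,0],"angular": [0,0,0],"fingers": -1}]}}

```text
time: 30.72
position: [0.5137, -0.2113, 0.1995]
orientation: [-0.001, 1.0, 0.0, -0.0]
ft_force: [0.6, 0.2, -3.7]
width: 0.428
grip_force: 60.8
```

Request:
{"method": "apply_moves", "body": {"steps": [{"slide": [0,0,0.08],"angular": [0,0,0],"fingers": -1},{"slide": [0,0,0.1],"angular": [0,0,0],"fingers": -1},{"slide": [0,0,0.1],"angular": [0,0,0],"fingers": -1},{"slide": [0,0,0.06],"angular": [0,0,0],"fingers": -1},{"slide": [0,0,0.02],"angular": [0,0,0],"fingers": -1},{"slide": [0,0,0.01],"angular": [0,0,0],"fingers": -1},{"slide": [0,0,0.006],"angular": [0,0,0],"fingers": -1},{"slide": [0,0,0],"angular": [0,0,0],"fingers": -1}]}}

```text
time: 31.38
position: [0.5145, -0.2127, 0.1066]
orientation: [-0.001, 1.0, -0.0, 0.001]
ft_force: [0.5, -0.0, -2.6]
width: 0.427
grip_force: 60.8
```

Request:
{"method": "apply_moves", "body": {"steps": [{"slide": [0,0,0.008],"angular": [0,0,0],"fingers": -1},{"slide": [0,0,0],"angular": [0,0,0],"fingers": -1}]}}

```text
time: 31.55
position: [0.5142, -0.2128, 0.1045]
orientation: [-0.0, 1.0, -0.0, 0.001]
ft_force: [-0.4, -0.2, -3.0]
width: 0.426
grip_force: 60.8
```

Request:
{"method": "apply_moves", "body": {"steps": [{"slide": [0,0,0.006],"angular": [0,0,0],"fingers": -1},{"slide": [0,0,0],"angular": [0,0,0],"fingers": -1}]}}

```text
time: 31.72
position: [0.5146, -0.213, 0.1042]
orientation: [-0.0, 1.0, 0.0, 0.001]
ft_force: [-2.2, 1.4, 7.4]
width: 0.428
grip_force: 62.0
```

Request:
{"method": "apply_moves", "body": {"steps": [{"slide": [0,0,0],"angular": [0,0,0],"fingers": 0.6},{"slide": [0,0,0],"angular": [0,0,0],"fingers": 0.6},{"slide": [0,0,0],"angular": [0,0,0],"fingers": 0.6},{"slide": [0,0,0],"angular": [0,0,0],"fingers": 0.6},{"slide": [0,0,-0.06],"angular": [0,0,0],"fingers": 0.6},{"slide": [0,0,-0.14],"angular": [0,0,0],"fingers": 0.6},{"slide": [0,0,-0.14],"angular": [0,0,0],"fingers": 0.75},{"slide": [0,0,0],"angular": [0,0,0],"fingers": 0.75}]}}

```text
time: 32.38
position: [0.5175, -0.2148, 0.1936]
orientation: [-0.0, 1.0, -0.002, 0.006]
ft_force: [0.5, -1.5, 0.3]
width: 0.873
grip_force: 0.0
```

```bash
python3 - <<'E'
from h import *
im=track("TA M"); print(status.sense()["position"])
E
```

```text
TA px shift [0 0] score 0.99 -> [0.6575 0.0813]
M px shift [0 0] score 1.00 -> [0.7873 0.0157]
[ 0.51605378 -0.21391969  0.19089771]
```

Request:
{"method": "apply_moves", "body": {"steps": [{"slide": [-0.07,0.147,0],"angular": [0,0,0],"fingers": 0.75},{"slide": [-0.07,0.147,0],"angular": [0,0,0],"fingers": 0.75},{"slide": [-0.07,0.147,0],"angular": [0,0,0],"fingers": 0.75},{"slide": [-0.07,0.147,0],"angular": [0,0,0],"fingers": 0.75},{"slide": [-0.07,0.147,0],"angular": [0,0,0],"fingers": 0.75},{"slide": [-0.07,0.147,0],"angular": [0,0,0],"fingers": 0.75},{"slide": [-0.07,0.147,0],"angular": [0,0,0],"fingers": 0.75},{"slide": [-0.07,0.147,0],"angular": [0,0,0],"fingers": 0.75}]}}

```text
time: 33.1
position: [0.6534, 0.0834, 0.1859]
orientation: [-0.0, 1.0, -0.0, -0.001]
ft_force: [-0.1, 0.7, 0.1]
width: 0.875
grip_force: 0.0
```

Request:
{"method": "apply_moves", "body": {"steps": [{"slide": [0,0,0],"angular": [0,0,0],"fingers": 0.75},{"slide": [0,0,0],"angular": [0,0,0],"fingers": 0.75},{"slide": [0,0,0],"angular": [0,0,0],"fingers": 0.75},{"slide": [0,0,0],"angular": [0,0,0],"fingers": 0.75}]}}

```text
time: 33.43
position: [0.6529, 0.0793, 0.1866]
orientation: [0.001, 1.0, -0.001, -0.001]
ft_force: [-0.7, -0.2, 0.5]
width: 0.878
grip_force: 0.0
```

Request:
{"method": "apply_moves", "body": {"steps": [{"slide": [-0.018,0.003,0.1],"angular": [0,0,0],"fingers": 0.75},{"slide": [0,0,0.1],"angular": [0,0,0],"fingers": 0.75},{"slide": [0,0,0.1],"angular": [0,0,0],"fingers": 0.75},{"slide": [0,0,0.1],"angular": [0,0,0],"fingers": 0.75},{"slide": [0,0,0.06],"angular": [0,0,0],"fingers": 0.75},{"slide": [0,0,0.03],"angular": [0,0,0],"fingers": 0.75},{"slide": [0,0,0],"angular": [0,0,0],"fingers": 0.75}]}}

```text
time: 34.02
position: [0.6566, 0.0803, 0.0631]
orientation: [0.001, 1.0, -0.001, -0.002]
ft_force: [-0.8, -0.6, 0.0]
width: 0.876
grip_force: 0.0
```

Request:
{"method": "apply_moves", "body": {"steps": [{"slide": [0,0,0],"angular": [0,0,0],"fingers": -1},{"slide": [0,0,0],"angular": [0,0,0],"fingers": -1},{"slide": [0,0,0],"angular": [0,0,0],"fingers": -1},{"slide": [0,0,0],"angular": [0,0,0],"fingers": -1},{"slide": [0,0,0],"angular": [0,0,0],"fingers": -1},{"slide": [0,0,0],"angular": [0,0,0],"fingers": -1}]}}

```text
time: 34.52
position: [0.6595, 0.082, 0.0666]
orientation: [-0.0, 1.0, 0.0, 0.002]
ft_force: [0.4, -0.4, 6.5]
width: 0.629
grip_force: 64.4
```

Request:
{"method": "apply_moves", "body": {"steps": [{"slide": [0,0,-0.05],"angular": [0,0,0],"fingers": -1},{"slide": [0,0,-0.1],"angular": [0,0,0],"fingers": -1},{"slide": [0,0,-0.12],"angular": [0,0,0],"fingers": -1},{"slide": [0,0,-0.1],"angular": [0,0,0],"fingers": -1},{"slide": [0.04,-0.04,-0.05],"angular": [0,0,0],"fingers": -1},{"slide": [0.07,-0.06,0],"angular": [0,0,0],"fingers": -1},{"slide": [0.1,-0.08,0],"angular": [0,0,0],"fingers": -1},{"slide": [0.1,-0.09,0],"angular": [0,0,0],"fingers": -1}]}}

```text
time: 35.18
position: [0.579, 0.0152, 0.1698]
orientation: [-0.001, 1.0, 0.0, -0.001]
ft_force: [-0.3, -1.0, -3.1]
width: 0.634
grip_force: 64.4
```

Request:
{"method": "apply_moves", "body": {"steps": [{"slide": [0.1,-0.1,0],"angular": [0,0,0],"fingers": -1},{"slide": [0.1,-0.1,0],"angular": [0,0,0],"fingers": -1},{"slide": [0.1,-0.1,0],"angular": [0,0,0],"fingers": -1},{"slide": [0.1,-0.1,0],"angular": [0,0,0],"fingers": -1},{"slide": [0.1,-0.1,0],"angular": [0,0,0],"fingers": -1},{"slide": [0.07,-0.1,0],"angular": [0,0,0],"fingers": -1},{"slide": [0.04,-0.1,0],"angular": [0,0,0],"fingers": -1},{"slide": [0.01,-0.1,0],"angular": [0,0,0],"fingers": -1}]}}

```text
time: 35.85
position: [0.4222, -0.1859, 0.1697]
orientation: [0.0, 1.0, 0.001, -0.001]
ft_force: [-0.7, 1.0, -2.9]
width: 0.633
grip_force: 64.4
```

Request:
{"method": "apply_moves", "body": {"steps": [{"slide": [0,-0.05,0],"angular": [0,0,0],"fingers": -1},{"slide": [0,0,0],"angular": [0,0,0],"fingers": -1},{"slide": [0,0,0],"angular": [0,0,0],"fingers": -1},{"slide": [0,0,0],"angular": [0,0,0],"fingers": -1},{"slide": [0,0,0],"angular": [0,0,0],"fingers": -1},{"slide": [0,0,0],"angular": [0,0,0],"fingers": -1}]}}

```text
time: 36.35
position: [0.4258, -0.1968, 0.1696]
orientation: [-0.001, 1.0, 0.0, -0.0]
ft_force: [0.7, -0.2, -3.8]
width: 0.635
grip_force: 64.4
```

Request:
{"method": "apply_moves", "body": {"steps": [{"slide": [0,-0.014,0],"angular": [0,0,0],"fingers": -1},{"slide": [0,0,0.08],"angular": [0,0,0],"fingers": -1},{"slide": [0,0,0.1],"angular": [0,0,0],"fingers": -1},{"slide": [0,0,0.1],"angular": [0,0,0],"fingers": -1},{"slide": [0,0,0.06],"angular": [0,0,0],"fingers": -1},{"slide": [0,0,0.02],"angular": [0,0,0],"fingers": -1},{"slide": [0,0,0.01],"angular": [0,0,0],"fingers": -1},{"slide": [0,0,0.004],"angular": [0,0,0],"fingers": -1}]}}

```text
time: 37.02
position: [0.4262, -0.2017, 0.0765]
orientation: [-0.0, 1.0, -0.0, 0.0]
ft_force: [0.3, -0.1, -2.6]
width: 0.636
grip_force: 64.5
```

Request:
{"method": "apply_moves", "body": {"steps": [{"slide": [0,0,0.006],"angular": [0,0,0],"fingers": -1},{"slide": [0,0,0.004],"angular": [0,0,0],"fingers": -1}]}}

```text
time: 37.18
position: [0.4265, -0.2018, 0.0746]
orientation: [-0.0, 1.0, -0.0, 0.001]
ft_force: [-0.1, 0.4, 2.9]
width: 0.634
grip_force: 65.5
```

Request:
{"method": "apply_moves", "body": {"steps": [{"slide": [0,0,0.003],"angular": [0,0,0],"fingers": -1},{"slide": [0,0,0],"angular": [0,0,0],"fingers": 0.5},{"slide": [0,0,0],"angular": [0,0,0],"fingers": 0.5},{"slide": [0,0,0],"angular": [0,0,0],"fingers": 0.5},{"slide": [0,0,0],"angular": [0,0,0],"fingers": 0.5},{"slide": [0,0,-0.04],"angular": [0,0,0],"fingers": 0.5},{"slide": [0,0,-0.1],"angular": [0,0,0],"fingers": 0.5},{"slide": [0,0,-0.14],"angular": [0,0,0],"fingers": 0.5}]}}

```text
time: 37.85
position: [0.4238, -0.2009, 0.1425]
orientation: [-0.0, 1.0, 0.0, -0.003]
ft_force: [1.4, 0.1, 0.9]
width: 0.751
grip_force: 0.0
```

Request:
{"method": "apply_moves", "body": {"steps": [{"slide": [0,0,-0.14],"angular": [0,0,0],"fingers": 0.5},{"slide": [0,0,-0.14],"angular": [0,0,0],"fingers": 0.5},{"slide": [0,0.15,0],"angular": [0,0,0],"fingers": 0.5},{"slide": [0,0.15,0],"angular": [0,0,0],"fingers": 0.5},{"slide": [0,0.15,0],"angular": [0,0,0],"fingers": 0.5},{"slide": [0,0.15,0],"angular": [0,0,0],"fingers": 0.5},{"slide": [0,0.15,0],"angular": [0,0,0],"fingers": 0.5},{"slide": [0,0.15,0],"angular": [0,0,0],"fingers": 0.5}]}}

```text
time: 38.52
position: [0.4252, 0.025, 0.214]
orientation: [0.0, 1.0, 0.0, 0.001]
ft_force: [0.1, 0.1, -0.5]
width: 0.755
grip_force: 0.0
```

Request:
{"method": "apply_moves", "body": {"steps": [{"slide": [0,0.15,0],"angular": [0,0,0],"fingers": 0.5},{"slide": [0,0.15,0],"angular": [0,0,0],"fingers": 0.5},{"slide": [0,0,0],"angular": [0,0,0],"fingers": 0.5},{"slide": [0,0,0],"angular": [0,0,0],"fingers": 0.5},{"slide": [0,0,0],"angular": [0,0,0],"fingers": 0.5},{"slide": [0,0,0],"angular": [0,0,0],"fingers": 0.5}]}}

```text
time: 39.02
position: [0.4255, 0.097, 0.2133]
orientation: [0.001, 1.0, -0.0, 0.0]
ft_force: [0.7, -0.4, 0.6]
width: 0.751
grip_force: 0.0
```

```bash
python3 - <<'E'
from h import *
a=optics.get_image("top")[95:275,155:455,::-1]; b=optics.get_image("scene")[100:300,150:550,::-1]
cv2.imwrite("pics/f.png",cv2.vconcat([cv2.resize(a,(500,300)),cv2.resize(b,(500,250))])); print(status.sense()["position"])
E
```

```text
[0.42558733 0.09703336 0.21320566]
```

View pics/f.png

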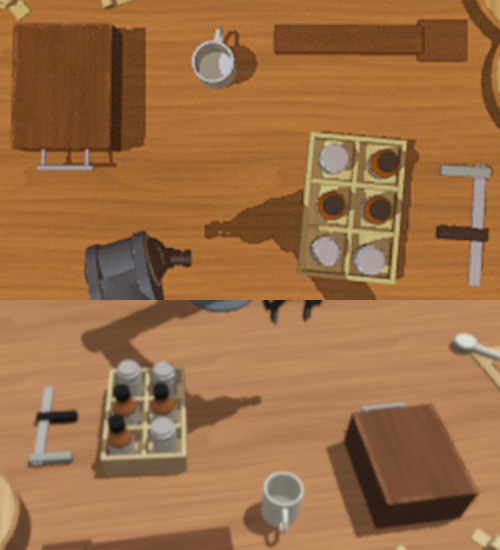

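All six cells hold one upright item each (packed tin still at lower right). The drawer is shut, the mug and clamp are unmoved, and the arm is clear.

```bash
python3 -c "
from station import order
print(order.hand_in())"
```

```text
the job is handed in; nothing more can be done
None
```

The job is handed in: all three bottles and both loose tins stand upright in their own crate cells beside the packed tin, the sanding block was laid sole down in the drawer and released before the drawer was pushed home to its stop, and the mug and clamp look unmoved in the last pictures.

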